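Clear the desk things, put the earbud case on charge, put the things back

TASK

The orange earbud case is boxed in behind the white tea cup, the green glass dish and the red speaker: first move all three onto the blue felt mat at the side, leaving the case where it is, then set the case down flat on the middle of the white charging pad while the three wait on the mat. After that put each of the three back on the middle of its own coaster (the cup on the cork one, the dish on the white one, the speaker on the black one). Keep everything upright, set it down rather than dropping it, and let go of it all at the end.

Things in the scene. Friction and masses are not known exactly. Their poses are not given: they have to be found in the camera images.
- cup: White ceramic tea cup without a handle, open at the top: 68 mm tall, 64 mm outer diameter from 34 mm above its underside to the rim, narrowing to 44 mm at the foot, wall 4 mm, about 0.16 kg. Origin: centre of its underside, z up. Starts upright on the cork coaster.
- dish: Round green glass dish, open at the top: 42 mm tall, 64 mm outer diameter with straight sides, wall 4 mm, about 0.14 kg. Origin: centre of its underside, z up. Starts upright on the white coaster.
- speaker: Small red cylindrical speaker with a black top: 74 mm tall, 60 mm diameter, about 0.20 kg. Origin: centre of its underside, z up. Starts upright on the black coaster.
- case: Orange earbud charging case with rounded edges and a dark seam, lying flat on the desk: 50 mm along its x, 44 mm along its y, 26 mm tall, about 0.06 kg. Origin: centre of its underside, z up. At the start the cup, dish and speaker stand to its left, to its right and in front of it (towards the robot), in any arrangement, with only 5 to 20 mm between it and each of them; its x axis points about away from the robot, towards the organiser.
- coaster_cork: Round cork coaster, the cup's place, 80 mm diameter, 3 mm thick, fixed to the desk. Origin: centre of its underside on the desk (its top is 3 mm higher).
- coaster_white: Round white ceramic coaster, the dish's place, 80 mm diameter, 3 mm thick, fixed. Origin: centre of its underside on the desk.
- coaster_black: Round black rubber coaster, the speaker's place, 80 mm diameter, 3 mm thick, fixed. Origin: centre of its underside on the desk.
- mat: Blue felt mat, the side area, to the left or to the right: 300 mm along its x, 130 mm along its y, 4 mm thick, fixed. Origin: centre of its underside on the desk. There is room for the three things in a row along its x, 90 mm apart.
- pad: White round wireless charging pad with a thin black ring, on the other side from the mat: 100 mm diameter, 8 mm tall, fixed. Origin: centre of its underside on the desk (its flat top is 8 mm higher).
- organiser: Beige plastic organiser with a sliding door (not used), fixed to the desk behind the case: 80 mm deep along its x, 200 mm wide along its y, 65 mm tall. Origin: centre of its underside; its front face is 40 mm towards its -x, about 45 mm behind the case; two coasters lie 115 mm to its -x at 65 mm either side (their things have about 40 mm free to the organiser), the third 183 mm to its -x on the middle line.
Things that resemble listed ones, but are neither listed nor needed, are in the scene too. Of the things that look like the case, the larger one is meant. What is shaped like the coaster_white but turquoise is not meant.

How it is judged:
On the way, in this order (a step that is already met when the one before it is completed fails the run):
1. the cup, the dish and the speaker all stand upright and released on the blue mat, the case still where it was (x of cup in the frame of mat between -0.14 and 0.14 m and y of cup in the frame of mat between -0.06 and 0.06 m and z of cup in the frame of mat between 0.001 and 0.008 m and linear speed of each of cup, dish, speaker below 0.02 m/s and contact force between the fingers and cup below 0.1 N and angle between each of cup, dish, speaker's own z axis and vertical below 0.12 rad and x of dish in the frame of mat between -0.14 and 0.14 m and y of dish in the frame of mat between -0.06 and 0.06 m and z of dish in the frame of mat between 0.001 and 0.008 m and contact force between the fingers and dish below 0.1 N and x of speaker in the frame of mat between -0.14 and 0.14 m and y of speaker in the frame of mat between -0.06 and 0.06 m and z of speaker in the frame of mat between 0.001 and 0.008 m and contact force between the fingers and speaker below 0.1 N and distance of case from where it was at the start of the episode below 0.03 m), for 0.2 s.
2. the case lies released on the middle of the charging pad while the three stand on the mat (horizontal distance between case and pad below 0.012 m and z of case in the frame of pad between 0.005 and 0.012 m and linear speed of each of case, cup, dish, speaker below 0.02 m/s and contact force between the fingers and case below 0.1 N and angle between each of case, cup, dish, speaker's own z axis and vertical below 0.12 rad and x of cup in the frame of mat between -0.14 and 0.14 m and y of cup in the frame of mat between -0.06 and 0.06 m and z of cup in the frame of mat between 0.001 and 0.008 m and contact force between the fingers and cup below 0.1 N and x of dish in the frame of mat between -0.14 and 0.14 m and y of dish in the frame of mat between -0.06 and 0.06 m and z of dish in the frame of mat between 0.001 and 0.008 m and contact force between the fingers and dish below 0.1 N and x of speaker in the frame of mat between -0.14 and 0.14 m and y of speaker in the frame of mat between -0.06 and 0.06 m and z of speaker in the frame of mat between 0.001 and 0.008 m and contact force between the fingers and speaker below 0.1 N), for 0.2 s.
At the end, for the whole second after the job is handed in: The case lies flat on the charging pad, its centre within 12 mm of the pad's; the cup stands on the cork coaster, the dish on the white one and the speaker on the black one, each within 12 mm of the coaster's centre and upright within 0.12 rad; all are released and at rest (horizontal distance between case and pad below 0.012 m and z of case in the frame of pad between 0.005 and 0.012 m and linear speed of each of case, cup, dish, speaker below 0.02 m/s and contact force between the fingers and case below 0.1 N and angle between each of case, cup, dish, speaker's own z axis and vertical below 0.12 rad and horizontal distance between cup and coaster_cork below 0.012 m and z of cup in the frame of coaster_cork between 0 and 0.007 m and contact force between the fingers and cup below 0.1 N and horizontal distance between dish and coaster_white below 0.012 m and z of dish in the frame of coaster_white between 0 and 0.007 m and contact force between the fingers and dish below 0.1 N and horizontal distance between speaker and coaster_black below 0.012 m and z of speaker in the frame of coaster_black between 0 and 0.007 m and contact force between the fingers and speaker below 0.1 N); the robot touches nothing.
It fails at once if the cup, dish, speaker or case is tipped by more than 0.6 rad (angle between any of cup, dish, speaker, case's own z axis and vertical above 0.6 rad).
It fails at once if one of them is dropped (falls free of the fingers faster than 0.6 m/s) ((linear speed of cup above 0.6 m/s and contact force between the fingers and cup below 0.05 N) or (linear speed of dish above 0.6 m/s and contact force between the fingers and dish below 0.05 N) or (linear speed of speaker above 0.6 m/s and contact force between the fingers and speaker below 0.05 N) or (linear speed of case above 0.6 m/s and contact force between the fingers and case below 0.05 N)).
It also fails if it takes over 144 s, if anything falls off the work surface, if the arm or the gripper's body presses on something with over 40 N, if the wrist force passes 120 N, or if a joint passes its speed limit or range.

ROBOT

A 6-joint arm with a two-finger parallel gripper is mounted at the origin on the work surface. World frame = base frame: x ahead of the robot, y to its left, z up, the work surface at z = 0. Lengths are in m, angles in rad, forces in N, time in s.
With the tool pointing down it reaches from about 0.375 to 0.9 m from the base axis. Payload 3.1 kg.
Tool frame: the origin (TCP) lies where the fingers leave the gripper's body, on its centre line; the fingertips stand 73 mm ahead of it and the grasp point (between the pads) lies 54 mm ahead of it; z points along the fingers, y is the line along which they close (so a half turn about z gives the same grasp; the last joint's range is limited). The gripper opens to 85 mm and grips with 20 to 120 N. Pads are 22 mm wide; open, the fingers measure 114 mm over their backs; the gripper's body (76 mm by 85 mm) begins 54 mm behind the grasp point. The pads swing forward as they close: fully open they stand 13 mm farther back than shut.
Start: joints at [0.984, 0.527, 1.433, -0, 1.181, -0.178], TCP at [0.248, 0.573, 0.304] pointing down, gripper open.
Joint ranges: [-3.08, 3.08], [-0.75, 2.2], [0.22, 2.44], [-1.43, 4.57], [0, 2.65], [-2.85, 2.85]. Speed limits (rad/s): [2.79, 2.79, 3.14, 3.14, 3.14, 3.14].

INTERFACE

Orientations are given as a unit quaternion [x, y, z, w].
In Python, from station import manip gives the robot as it stands.
- The arm moves only by the tool step_arm, never from a script. Its argument "moves" is one flat list of numbers, 5 for each row, row after row: the opening, from 0 (shut) to 1 (fully open), then the shift along the world's x, y, z scaled (see below), then the turn about the world's z scaled (see below). In form: [fingers, x, y, z, yaw, fingers, x, y, z, yaw, ...]. A call has 1 to 12 rows; each row is the pose to reach, as a shift and turn from the pose commanded when the call began, turning the shorter way round; what a row does not reach only later rows make up. The controller multiplies each number of a shift by 200 mm and each number of a turn by pi rad. A row lasts 1/8 s, in which the tool goes at most 62.5 mm and 10.7 degrees, less where a joint would pass 70% of its speed; a pose out of reach is approached as far as the arm can. A call with a number of a shift or a turn outside -1 to 1 is refused whole. A call with a gripper value outside its range is refused whole. The fingers move at their own pace and stop on an object; "grip_force" is the grip in N (left out, the last holds). Time passes only in rows, so rows that repeat a pose let the fingers close. It gives the time, the measured TCP pose, the force, the opening and the grip force at its end, in the units of the state.
- manip.sense(): the state, without advancing time (a new reading comes with each control period).
- manip.snapshot(name): name is "scene" or "top" or "wrist"; returns a dict with "color" (480x640x3 uint8, blue, green, red), "z_map" (480x640 float32, m along the optical axis (not along the pixel's ray), 0 where there is no reading), "fovy" (degrees; the focal length in pixels is half the picture's height over the tangent of half this angle, whatever the lens; pixels are square), "cx", "cy" (the principal point, pixels), "R" (3x3) and "t" (3): a world point X has camera coordinates R X + t; the wrist camera has in their place "mount" (4x4, takes a point from camera to tool coordinates, whose origin is the TCP and whose axes are the flange's). Camera axes: x right, y down, z forward; pixel columns grow to the right and rows downward; lengths in m; the calibration is good to about 2 mm. A picture is of the moment at which its call begins: read the wrist's pose just before it.
- manip.sign_off(): hands the job in; it is judged then, once.
The state is a dict: "t": time; "q": joint angles; "qd": joint speeds; "tau": joint torques, N m; "tcp_pos": TCP position; "tool_rot": TCP orientation; "force": force on the tool from outside, world axes, zero at the start; "ft_torque": the same for the moment, N m; "finger_gap": opening from 0.0 (shut) to 1.0 (fully open); "gripper_force": force on a finger pad.
Only numpy, scipy, OpenCV 4.12 (cv2) and the standard library are available. Lean on these libraries where they do the work, as an engineer would, in place of code of your own. Each camera call takes 0.05 s, during which the arm holds its last target. There are 200 camera calls.

## Working session

There is one attempt and no reset: what is moved stays moved. The work goes in short steps, Python scripts to look and compute and a tool call to move; the robot and the scene stay as the last step left them, time stands still between calls to the robot, and variables do not carry over. Pictures are saved under pics/ and viewed, at most 14 in all, crops included, and the job is handed in when it is done.

Besides the shell and the picture viewer there is one more tool, called after "Emit:" as name(argument=value, ...) on one line, values as JSON. step_arm: Moves the arm, as the interface text tells. Its arguments: {"type":"object","properties":{"moves":{"type":"array","items":{"type":"number"}},"grip_force":{"type":"number"}},"required":["moves"]}

```bash
mkdir -p pics; cat > h.py <<'E'
import numpy as np, cv2
from station import manip
def snap(n):
    s=manip.sense(); d=manip.snapshot(n); d['s']=s
    d['f']=240/np.tan(np.radians(d['fovy'])/2); return d
def world(d):
    z=d['z_map'].astype(float); v,u=np.mgrid[:480,:640]
    P=np.stack([(u-d['cx'])*z/d['f'],(v-d['cy'])*z/d['f'],z],-1)
    if 'mount' in d:
        from scipy.spatial.transform import Rotation as Ro
        P=P@d['mount'][:3,:3].T+d['mount'][:3,3]
        W=P@Ro.from_quat(d['s']['tool_rot']).as_matrix().T+d['s']['tcp_pos']
    else: W=(P-d['t'])@d['R']
    W[z==0]=np.nan; return W
E
python3 - <<'E'
from h import *
for n in ['top','scene']:
    d=snap(n); cv2.imwrite(f'pics/{n}0.png',d['color']); np.savez(f'{n}0.npz',W=world(d),c=d['color'])
print(d['s'])
E
```

```text
{'t': 0.05, 'q': array([ 9.83504318e-01,  5.28420296e-01,  1.43387430e+00,  1.11305599e-05,
        1.18137768e+00, -1.78516992e-01]), 'qd': array([-0.0002648 , -0.00052001, -0.00201629,  0.00022267,  0.00083882,
       -0.00134055]), 'tau': array([-3.35314598e-04, -4.43691373e+01, -1.78781301e+01, -2.63363572e-04,
        3.76400101e-03, -2.75774795e-05]), 'tcp_pos': array([0.24810303, 0.57305396, 0.30297053]), 'tool_rot': array([ 2.02969419e-01,  9.79184525e-01, -9.62584385e-04, -3.93262258e-04]), 'force': array([-0.37500942,  0.51013381,  0.64490538]), 'ft_torque': array([0.02458016, 0.02789453, 0.0350061 ]), 'gripper_force': 0.0, 'finger_gap': 0.9987513657002995}
```

View pics/top0.png

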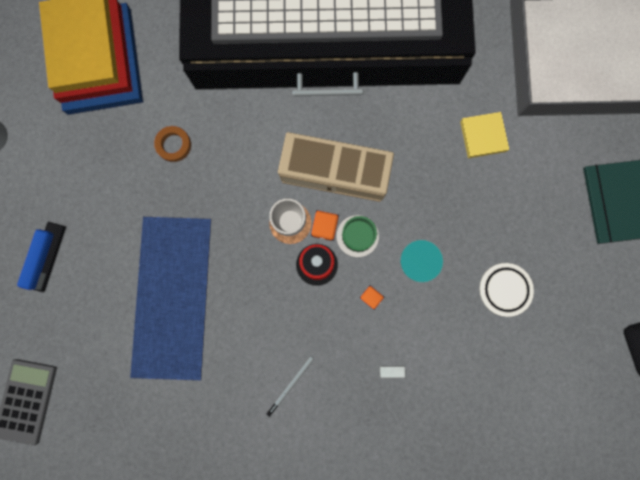

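View pics/scene0.png

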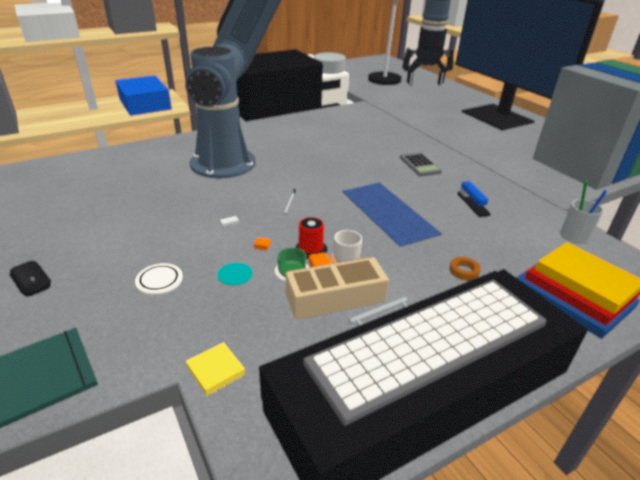

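Top view: the cup is at (289,218), dish (358,236), speaker (317,262), mat (172,298), pad (507,290). Two things look like the case: orange at (324,225), larger and boxed in, which is the one meant, and a smaller one at (372,297). The turquoise disc at (421,260) is not the white coaster, which is under the dish.

```bash
python3 - <<'E'
from h import *
D=np.load('top0.npz');W=D['W'];c=D['c'].astype(int)
hsv=cv2.cvtColor(D['c'],cv2.COLOR_BGR2HSV)
print('res',W[240,320],W[240,321])
X=W[...,2]
def box(u0,u1,v0,v1):
    m=np.zeros(X.shape,bool);m[v0:v1,u0:u1]=1;return m
def rep(n,m):
    P=W[m]; P=P[~np.isnan(P[:,0])]; r=cv2.minAreaRect((P[:,:2]*1000).astype(np.float32)); (cx,cy),rad=cv2.minEnclosingCircle((P[:,:2]*1000).astype(np.float32))
    print(n,len(P),'mean',P.mean(0).round(4),'z',P[:,2].max().round(3),'rect',np.round(r[0]),np.round(r[1]),round(r[2],1),'circ',round(cx),round(cy),round(rad))
rep('mat',box(125,215,210,385)&(hsv[...,0]>105)&(hsv[...,0]<125)&(hsv[...,1]>120))
rep('pad',box(470,545,255,325)&(X>.005))
rep('case',box(308,342,205,243)&(hsv[...,0]<15)&(hsv[...,1]>170)&(X>.02)&(X<.035))
rep('cup',box(262,310,195,245)&(X>.06)&(X<.08))
rep('dish',box(335,385,210,260)&(X>.038)&(X<.055))
rep('spk',box(295,342,240,290)&(X>.07))
rep('org',box(270,400,130,200)&(X>.06)&(X<.08))
rep('wcoast',box(335,385,210,260)&(hsv[...,1]<40)&(c.min(-1)>170))
im=cv2.resize(D['c'][170:320,230:430],(800,600),interpolation=2);cv2.imwrite('pics/crop0.png',im)
E
```

```text
res [0.5836057  0.01980089 0.00068281] [ 5.83653023e-01  1.79133135e-02 -5.11674570e-05]
mat 10563 mean [0.4802 0.2997 0.0045] z 0.01 rect [483. 300.] [126. 295.] 86.9 circ 483 300 159
pad 2223 mean [ 0.4826 -0.3249  0.0087] z 0.014 rect [ 482. -317.] [ 99. 115.] 3.6 circ 476 -311 66
case 535 mean [0.6085 0.0108 0.0261] z 0.031 rect [609.  11.] [40. 47.] 76.9 circ 609 11 29
cup 301 mean [0.6201 0.076  0.0697] z 0.075 rect [619.  75.] [62. 62.] 89.4 circ 619 76 32
dish 256 mean [ 0.5903 -0.0517  0.0446] z 0.05 rect [590. -52.] [62. 62.] 88.6 circ 590 -52 32
spk 919 mean [0.538  0.0254 0.0774] z 0.082 rect [538.  26.] [58. 58.] 44.0 circ 538 26 30
org 4944 mean [ 0.7133 -0.0117  0.0654] z 0.073 rect [694.  -7.] [200. 125.] 77.9 circ 705 -10 110
wcoast 261 mean [ 0.5754 -0.039   0.0032] z 0.008 rect [582. -44.] [78. 56.] 52.6 circ 590 -51 39
```

View pics/crop0.png

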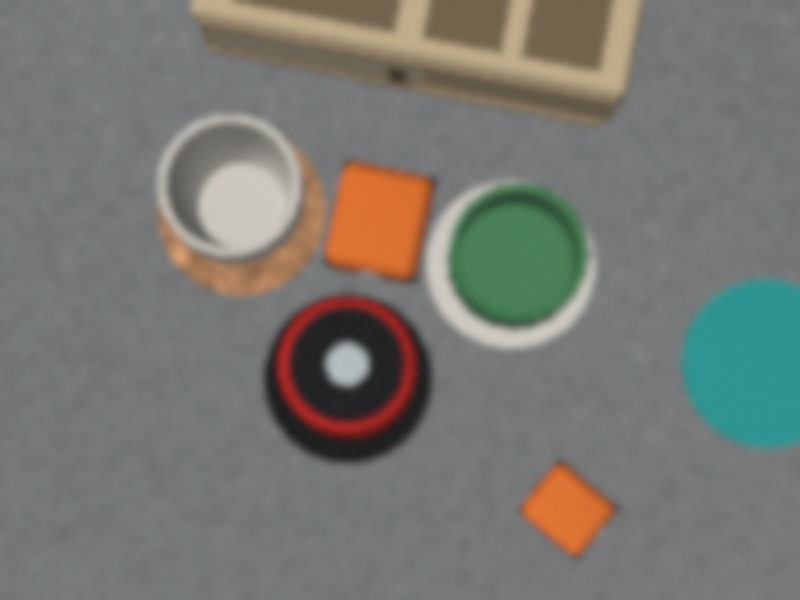

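Enlarged crop: the boxed-in orange case is at (380,220) between cup (230,185) and dish (518,255). The smaller lookalike is at (568,508). Next I go above the group for a closer wrist look.

Emit:
step_arm(moves=[1, 0.5, -1, 0, 0.061, 1, 0.5, -1, 0, 0.061, 1, 0.5, -1, 0, 0.061, 1, 0.5, -1, 0, 0.061, 1, 0.5, -1, 0, 0.061], grip_force=50)

```text
t: 0.72
tcp_pos: [0.3492, 0.3714, 0.3037]
tool_rot: [0.111, 0.994, -0.0, -0.0]
force: [-0.1, 0.9, -0.1]
finger_gap: 1.0
gripper_force: 0.0
```

Emit:
step_arm(moves=[1, 0.5, -1, 0, 0, 1, 0.5, -1, 0, 0, 1, 0.5, -1, 0, 0, 1, 0.5, -1, 0, 0, 1, 0.5, -1, 0, 0])

```text
t: 1.35
tcp_pos: [0.4497, 0.1726, 0.3038]
tool_rot: [0.11, 0.994, 0.0, 0.0]
force: [-0.9, -0.7, -0.8]
finger_gap: 1.0
gripper_force: 0.0
```

Emit:
step_arm(moves=[1, 0.5, -0.75, 0, 0, 1, 0.5, -0.75, 0, 0, 1, 0.5, -0.75, 0, 0, 1, 0.5, -0.75, 0, 0, 1, 0.5, -0.75, 0, 0, 1, 0.5, -0.75, 0, 0])

```text
t: 2.1
tcp_pos: [0.5473, 0.0256, 0.3037]
tool_rot: [0.107, 0.994, 0.0, -0.001]
force: [0.2, 0.1, -0.3]
finger_gap: 1.002
gripper_force: 0.0
```

```bash
cat > look.py <<'E'
from h import *
import sys
d=snap('wrist');W=world(d);X=W[...,2];s=d['s']
print('t',s['t'],'tcp',s['tcp_pos'].round(4),'rot',s['tool_rot'].round(3),'q',s['q'].round(2))
hsv=cv2.cvtColor(d['color'],cv2.COLOR_BGR2HSV)
cv2.imwrite(f'pics/{sys.argv[1]}.png',d['color']); np.savez('w.npz',W=W,c=d['color'])
E
cat > fit.py <<'E'
from h import *
def near(W,m,cx,cy,r=.05):
    return m&(np.hypot(W[...,0]-cx,W[...,1]-cy)<r)
def rep(n,W,m):
    P=W[m]; (cx,cy),r=cv2.minEnclosingCircle((P[:,:2]*1000).astype(np.float32))
    q=cv2.minAreaRect((P[:,:2]*1000).astype(np.float32))
    print(n,len(P),'circ',round(cx,1),round(cy,1),round(r,1),'zmed',np.median(P[:,2]).round(4),'rect',np.round(q[0],1),np.round(q[1],1),round(q[2],1))
E
python3 look.py w1; python3 - <<'E'
from fit import *
D=np.load('w.npz');W=D['W'];X=W[...,2];hsv=cv2.cvtColor(D['c'],cv2.COLOR_BGR2HSV)
rep('spk',W,near(W,X>.07,.538,.026)); rep('cup',W,near(W,X>.064,.619,.076)); rep('dish',W,near(W,X>.038,.590,-.052,.042))
rep('case',W,near(W,(X>.022)&(X<.034)&(hsv[...,0]<15)&(hsv[...,1]>150),.609,.011))
E
```

```text
t 2.1 tcp [0.5473 0.0256 0.3037] rot [ 0.107  0.994  0.    -0.001] q [-0.16  0.42  1.63  0.    1.09 -1.51]
spk 34321 circ 538.0 26.0 50.0 zmed 0.3092 rect [537.5  26.4] [99.2 58.7] 86.2
cup 1141 circ 609.6 76.2 40.7 zmed 0.07 rect [613.2  79.6] [63.2 76. ] 54.4
dish 889 circ 589.0 -52.3 32.0 zmed 0.0441 rect [588.9 -52.5] [62.5 63.3] 4.1
case 1470 circ 608.6 10.0 29.5 zmed 0.0252 rect [607.8  10.2] [42.4 48. ] 76.3
```

View pics/w1.png

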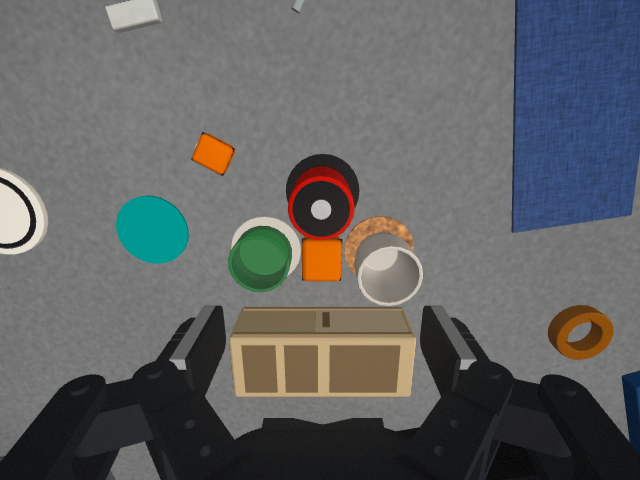

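Emit:
step_arm(moves=[1, -0.047, 0, -0.3, 0, 1, -0.047, 0, -0.5, 0, 1, -0.047, 0, -0.7, 0, 1, -0.047, 0, -0.8, 0, 1, -0.047, 0, -0.9, 0, 1, -0.047, 0, -1, 0, 1, -0.047, 0, -1, 0])

```text
t: 3.02
tcp_pos: [0.5378, 0.0247, 0.103]
tool_rot: [0.108, 0.994, 0.0, -0.002]
force: [0.6, 0.5, -0.7]
finger_gap: 0.996
gripper_force: 0.0
```

Emit:
step_arm(moves=[1, 0, 0, -0.045, 0, 1, 0, 0, -0.045, 0, 0, 0, 0, -0.045, 0, 0, 0, 0, -0.045, 0, 0, 0, 0, -0.045, 0, 0, 0, 0, -0.045, 0, 0, 0, 0, -0.045, 0, 0, 0, 0, -0.045, 0])

```text
t: 4.03
tcp_pos: [0.5394, 0.0236, 0.0958]
tool_rot: [0.109, 0.994, 0.0, 0.001]
force: [-0.6, 1.2, 6.1]
finger_gap: 0.695
gripper_force: 53.0
```

Emit:
step_arm(moves=[0, 0, 0, 0.1, 0, 0, 0, 0, 0.3, 0, 0, 0, 0, 0.5, 0, 0, -0.1, 0.12, 0.5, 0, 0, -0.25, 0.35, 0.5, 0, 0, -0.4, 0.58, 0.5, 0, 0, -0.45, 0.7, 0.5, 0])

```text
t: 4.9
tcp_pos: [0.4458, 0.1649, 0.1945]
tool_rot: [0.107, 0.994, -0.0, -0.002]
force: [1.0, 0.1, -1.5]
finger_gap: 0.691
gripper_force: 53.7
```

Emit:
step_arm(moves=[0, -0.2, 0.25, 0, 0, 0, -0.38, 0.5, 0, 0, 0, -0.405, 0.7, 0, 0, 0, -0.405, 0.7, 0, 0, 0, -0.405, 0.7, -0.2, 0, 0, -0.405, 0.7, -0.35, 0, 0, -0.405, 0.7, -0.43, 0, 0, -0.405, 0.7, -0.47, 0, 0, -0.405, 0.7, -0.49, 0, 0, -0.405, 0.7, -0.495, 0])

```text
t: 6.15
tcp_pos: [0.3682, 0.303, 0.0967]
tool_rot: [0.108, 0.994, -0.0, 0.0]
force: [-0.5, -3.3, 9.1]
finger_gap: 0.691
gripper_force: 54.3
```

Emit:
step_arm(moves=[0.9, 0, 0, 0, 0, 1, 0, 0, 0, 0, 1, 0, 0, 0, 0, 1, 0, 0, 0, 0, 1, 0, 0, 0.2, 0, 1, 0, 0, 0.5, 0, 1, 0, 0, 0.6, 0, 1, 0, 0, 0.6, 0])

```text
t: 7.15
tcp_pos: [0.3686, 0.3039, 0.2174]
tool_rot: [0.108, 0.994, 0.001, 0.002]
force: [0.5, 0.3, -0.1]
finger_gap: 0.996
gripper_force: 0.0
```

Emit:
step_arm(moves=[1, 0.3, -0.3, 0, -0.05, 1, 0.5, -0.5, 0, -0.1, 1, 0.65, -0.6, 0, -0.15, 1, 0.65, -0.6, 0, -0.2, 1, 0.65, -0.6, 0, -0.25, 1, 0.65, -0.6, 0, -0.3, 1, 0.65, -0.6, 0, -0.35, 1, 0.65, -0.6, 0, -0.4, 1, 0.65, -0.6, 0, -0.45, 1, 0.65, -0.6, 0, -0.5, 1, 0.65, -0.6, 0, -0.5])

```text
t: 8.52
tcp_pos: [0.4972, 0.1833, 0.2142]
tool_rot: [0.779, 0.627, -0.001, -0.001]
force: [-0.6, -0.4, 0.4]
finger_gap: 0.997
gripper_force: 0.0
```

```bash
python3 look.py w2; python3 - <<'E'
from fit import *
d=snap('top');W=world(d);X=W[...,2];hsv=cv2.cvtColor(d['color'],cv2.COLOR_BGR2HSV);np.savez('top1.npz',W=W,c=d['color'])
cv2.imwrite('pics/top1.png',d['color'])
rep('spk',W,near(W,(X>.07)&(X<.09),.367,.304))
rep('blackc',W,near(W,(X<.02)&(d['color'].max(-1)<55),.538,.026,.06))
E
```

```text
t 8.525 tcp [0.4972 0.1833 0.2142] rot [ 0.779  0.627 -0.001 -0.001] q [ 0.14  0.53  1.75 -0.    0.86  0.36]
spk 130 circ 388.1 307.6 17.6 zmed 0.0785 rect [390.  307.6] [12.5 34.3] 1.9
blackc 1250 circ 537.6 27.2 37.7 zmed 0.0035 rect [537.3  27.3] [73.5 73.8] 88.8
```

View pics/top1.png

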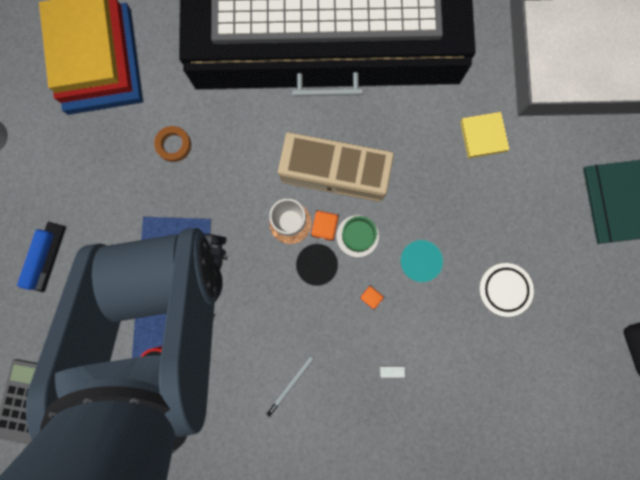

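Emit:
step_arm(moves=[1, 0.2, -0.2, 0, 0, 1, 0.4, -0.37, 0, 0, 1, 0.61, -0.537, 0, 0, 1, 0.61, -0.537, 0, 0, 1, 0.61, -0.537, -0.2, 0, 1, 0.61, -0.537, -0.35, 0, 1, 0.61, -0.537, -0.45, 0, 1, 0.61, -0.537, -0.54, 0, 1, 0.61, -0.537, -0.57, 0, 1, 0.61, -0.537, -0.57, 0])

```text
t: 9.88
tcp_pos: [0.6201, 0.0762, 0.1019]
tool_rot: [0.779, 0.626, 0.0, 0.0]
force: [1.2, -0.5, 0.8]
finger_gap: 1.001
gripper_force: 0.0
```

Emit:
step_arm(moves=[0, 0, 0, 0, 0, 0, 0, 0, 0, 0, 0, 0, 0, 0, 0, 0, 0, 0, 0, 0, 0, 0, 0, 0, 0, 0, 0, 0, 0, 0])

```text
t: 10.62
tcp_pos: [0.6208, 0.0761, 0.1032]
tool_rot: [0.78, 0.626, 0.001, 0.001]
force: [-0.7, 0.3, 6.1]
finger_gap: 0.726
gripper_force: 55.2
```

Emit:
step_arm(moves=[0, 0, 0, 0.1, 0, 0, 0, 0, 0.3, 0, 0, 0, 0.1, 0.4, 0, 0, 0, 0.35, 0.4, 0, 0, -0.05, 0.6, 0.4, 0, 0, -0.1, 0.8, 0.4, 0, 0, -0.115, 0.9, 0.4, 0, 0, -0.115, 0.9, 0.4, 0])

```text
t: 11.62
tcp_pos: [0.5968, 0.257, 0.1823]
tool_rot: [0.779, 0.627, 0.0, 0.0]
force: [0.4, -0.1, -2.6]
finger_gap: 0.725
gripper_force: 55.0
```

Emit:
step_arm(moves=[0, 0, 0.19, 0, 0, 0, 0, 0.19, -0.15, 0, 0, 0, 0.19, -0.27, 0, 0, 0, 0.19, -0.34, 0, 0, 0, 0.19, -0.375, 0, 0, 0, 0.19, -0.39, 0, 0, 0, 0.19, -0.395, 0, 0, 0, 0.19, -0.395, 0])

```text
t: 12.62
tcp_pos: [0.5976, 0.2937, 0.1043]
tool_rot: [0.779, 0.626, 0.001, 0.001]
force: [-0.9, -2.9, 5.3]
finger_gap: 0.728
gripper_force: 55.3
```

Release, up, then to the dish at (589.5, −52).

Emit:
step_arm(moves=[0.9, 0, 0, 0, 0, 1, 0, 0, 0, 0, 1, 0, 0, 0, 0, 1, 0, 0, 0, 0, 1, 0, 0, 0.2, 0, 1, 0, 0, 0.5, 0, 1, 0, -0.2, 0.5, 0, 1, 0, -0.4, 0.5, 0, 1, 0, -0.7, 0.5, 0, 1, 0, -0.8, 0.5, 0, 1, 0, -0.8, 0.5, 0])

```text
t: 14.0
tcp_pos: [0.5972, 0.1331, 0.2029]
tool_rot: [0.78, 0.625, 0.0, -0.0]
force: [0.7, -1.0, 0.1]
finger_gap: 1.002
gripper_force: 0.0
```

Emit:
step_arm(moves=[1, -0.02, -0.3, 0, 0, 1, -0.04, -0.6, 0, 0, 1, -0.04, -0.9, 0, 0, 1, -0.04, -0.93, 0, 0, 1, -0.04, -0.93, 0, 0, 1, -0.04, -0.93, -0.2, 0, 1, -0.04, -0.93, -0.4, 0, 1, -0.04, -0.93, -0.52, 0, 1, -0.04, -0.93, -0.6, 0, 1, -0.04, -0.93, -0.62, 0, 1, -0.04, -0.93, -0.62, 0])

```text
t: 15.38
tcp_pos: [0.5894, -0.0513, 0.0793]
tool_rot: [0.779, 0.627, 0.0, 0.0]
force: [-0.1, 0.1, -0.9]
finger_gap: 1.001
gripper_force: 0.0
```

Emit:
step_arm(moves=[0, 0, 0, 0, 0, 0, 0, 0, 0, 0, 0, 0, 0, 0, 0, 0, 0, 0, 0, 0, 0, 0, 0, 0, 0, 0, 0, 0, 0, 0])

```text
t: 16.12
tcp_pos: [0.5898, -0.0521, 0.0804]
tool_rot: [0.78, 0.626, 0.001, 0.001]
force: [-0.1, 1.5, 5.5]
finger_gap: 0.735
gripper_force: 54.9
```

```bash
python3 - <<'E'
from fit import *
d=snap('top');W=world(d);X=W[...,2];hsv=cv2.cvtColor(d['color'],cv2.COLOR_BGR2HSV)
cv2.imwrite('pics/top2.png',d['color'])
rep('spk',W,near(W,(X>.07)&(X<.09),.367,.304)); rep('cup',W,near(W,(X>.065)&(X<.085),.597,.294))
rep('cork',W,near(W,(X<.02)&(hsv[...,0]<20)&(hsv[...,1]>90),.619,.076,.045))
print(d['s']['tcp_pos'])
E
```

```text
spk 0 circ 0.0 0.0 0.0 zmed nan rect [0. 0.] [0. 0.] 0.0
cup 0 circ 0.0 0.0 0.0 zmed nan rect [0. 0.] [0. 0.] 0.0
cork 1316 circ 617.5 73.6 41.3 zmed 0.0034 rect [618.2  76.2] [78.  77.1] 41.1
[ 0.58976462 -0.05208678  0.08043453]
  return _methods._mean(a, axis=axis, dtype=dtype,
  ret = ret.dtype.type(ret / rcount)
```

View pics/top2.png

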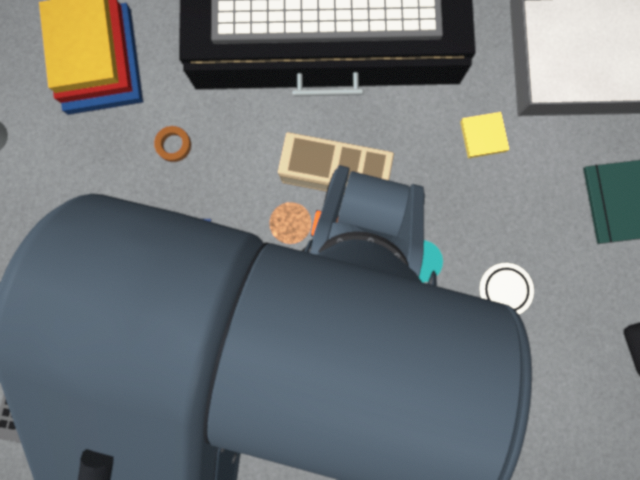

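Emit:
step_arm(moves=[0, 0, 0, 0.1, 0, 0, 0, 0, 0.3, 0, 0, 0, 0, 0.5, 0, 0, -0.05, 0.2, 0.55, 0, 0, -0.12, 0.45, 0.55, 0, 0, -0.2, 0.7, 0.55, 0, 0, -0.3, 0.95, 0.55, 0, 0, -0.3, 0.95, 0.55, 0])

```text
t: 17.18
tcp_pos: [0.5264, 0.1412, 0.1897]
tool_rot: [0.778, 0.628, -0.001, -0.001]
force: [0.6, -0.4, -1.8]
finger_gap: 0.734
gripper_force: 55.4
```

Emit:
step_arm(moves=[0, -0.07, 0.2, 0, 0, 0, -0.14, 0.45, 0, 0, 0, -0.2, 0.7, 0, 0, 0, -0.24, 0.81, 0, 0, 0, -0.24, 0.81, 0, 0, 0, -0.24, 0.81, -0.15, 0, 0, -0.24, 0.81, -0.3, 0, 0, -0.24, 0.81, -0.44, 0, 0, -0.24, 0.81, -0.51, 0, 0, -0.24, 0.81, -0.535, 0, 0, -0.24, 0.81, -0.545, 0, 0, -0.24, 0.81, -0.545, 0])

```text
t: 18.68
tcp_pos: [0.4816, 0.2995, 0.0814]
tool_rot: [0.78, 0.626, 0.0, 0.001]
force: [-1.6, -3.0, 3.9]
finger_gap: 0.738
gripper_force: 55.7
```

Emit:
step_arm(moves=[0.9, 0, 0, 0, 0, 1, 0, 0, 0, 0, 1, 0, 0, 0, 0, 1, 0, 0, 0, 0, 1, 0, 0, 0.2, 0, 1, 0, 0, 0.4, 0, 1, 0, 0, 0.6, 0, 1, 0, -0.2, 0.6, 0, 1, 0, -0.45, 0.6, 0, 1, 0, -0.7, 0.6, 0, 1, 0, -0.9, 0.6, 0, 1, 0, -0.9, 0.6, 0])

```text
t: 20.18
tcp_pos: [0.4811, 0.1179, 0.1999]
tool_rot: [0.781, 0.625, -0.0, -0.0]
force: [0.1, 0.4, -0.3]
finger_gap: 0.999
gripper_force: 0.0
```

Emit:
step_arm(moves=[1, 0, -0.3, 0, 0, 1, 0, -0.6, 0, 0, 1, 0, -0.9, 0, 0, 1, 0, -1, 0, 0, 1, 0, -1, 0, 0])

```text
t: 20.8
tcp_pos: [0.4815, -0.0806, 0.1999]
tool_rot: [0.78, 0.625, 0.0, 0.0]
force: [0.8, 0.5, -0.5]
finger_gap: 1.002
gripper_force: 0.0
```

```bash
python3 - <<'E' 2>/dev/null
from fit import *
d=snap('top');W=world(d);X=W[...,2];hsv=cv2.cvtColor(d['color'],cv2.COLOR_BGR2HSV);np.savez('top3.npz',W=W,c=d['color'])
cv2.imwrite('pics/top3.png',d['color'])
d2=snap('scene');cv2.imwrite('pics/scene3.png',d2['color']);W2=world(d2);X2=W2[...,2]
for n,WW in(('top',W),('scn',W2)):
  Z=WW[...,2]
  rep(n+'spk',WW,near(WW,(Z>.07)&(Z<.09),.367,.304,.06)); rep('cup',WW,near(WW,(Z>.065)&(Z<.085),.597,.294,.06));rep('dish',WW,near(WW,(Z>.04)&(Z<.06),.482,.3,.06))
rep('white',W,near(W,(X<.02)&(d['color'].min(-1)>150),.59,-.052,.055))
rep('cork',W,near(W,(X<.02)&(hsv[...,0]<20)&(hsv[...,1]>90),.619,.076,.045))
rep('case',W,near(W,(X>.022)&(X<.034)&(hsv[...,0]<15)&(hsv[...,1]>150),.609,.011))
rep('pad',W,near(W,(X>.004)&(X<.014)&(d['color'].min(-1)>150),.482,-.325,.06))
E
```

```text
topspk 1029 circ 366.9 302.2 30.2 zmed 0.0784 rect [366.9 302. ] [58.2 59.1] 61.7
cup 321 circ 597.3 292.7 32.3 zmed 0.0716 rect [598. 293.] [62.6 62.7] 89.0
dish 296 circ 481.9 299.1 32.3 zmed 0.0457 rect [481.2 299.2] [63.9 61.9] 89.0
scnspk 210 circ 367.2 302.9 31.4 zmed 0.0785 rect [368.5 301.6] [58.9 58.7] 68.2
cup 192 circ 599.1 293.0 35.1 zmed 0.07 rect [598.5 292.2] [63.6 66.5] 64.8
dish 146 circ 481.8 300.1 34.7 zmed 0.0449 rect [481.7 298.8] [64.  65.1] 12.4
white 1306 circ 590.8 -50.8 41.8 zmed 0.0032 rect [594.3 -45.7] [69.  82.5] 54.9
cork 1309 circ 617.7 73.7 41.3 zmed 0.0033 rect [618.1  76. ] [77.9 77. ] 42.2
case 547 circ 608.7 11.2 29.1 zmed 0.0262 rect [609.1  10.6] [41.2 47.5] 76.8
pad 1796 circ 481.8 -326.6 51.4 zmed 0.0086 rect [ 482.6 -330.3] [95.4 98.9] 85.8
```

View pics/scene3.png

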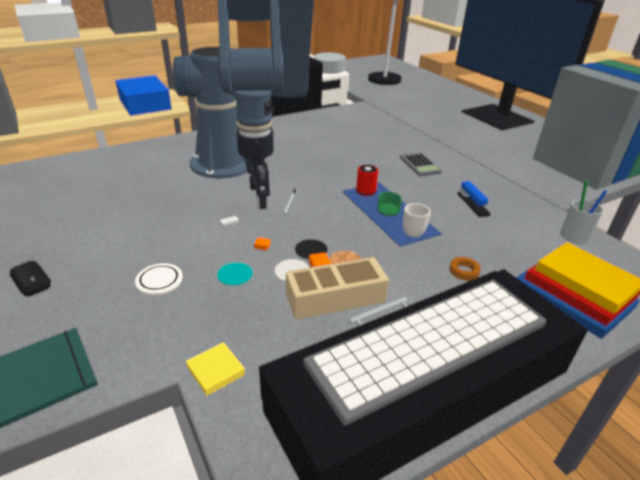

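The scene view shows the speaker, dish and cup upright on the mat at (367,180), (390,204) and (417,219), and the case still in place. Now the case.

Emit:
step_arm(moves=[0.85, 0.2, 0.15, 0, 0, 0.85, 0.4, 0.3, 0, 0, 0.85, 0.64, 0.457, 0, 0, 0.85, 0.64, 0.457, 0, 0, 0.85, 0.64, 0.457, 0, 0, 0.85, 0.64, 0.457, -0.2, 0, 0.85, 0.64, 0.457, -0.35, 0, 0.85, 0.64, 0.457, -0.47, 0, 0.85, 0.64, 0.457, -0.55, 0, 0.85, 0.64, 0.457, -0.6, 0, 0.85, 0.64, 0.457, -0.61, 0, 0.85, 0.64, 0.457, -0.61, 0], grip_force=40)

```text
t: 22.4
tcp_pos: [0.6093, 0.0114, 0.0785]
tool_rot: [0.78, 0.626, 0.0, 0.0]
force: [0.6, -0.7, 0.4]
finger_gap: 0.85
gripper_force: 0.0
```

Emit:
step_arm(moves=[0, 0, 0, 0, 0, 0, 0, 0, 0, 0, 0, 0, 0, 0, 0, 0, 0, 0, 0, 0, 0, 0, 0, 0, 0, 0, 0, 0, 0, 0, 0, 0, 0, 0, 0])

```text
t: 23.28
tcp_pos: [0.6097, 0.0114, 0.0789]
tool_rot: [0.78, 0.626, 0.001, 0.001]
force: [-0.8, -0.1, 6.2]
finger_gap: 0.575
gripper_force: 43.3
```

Emit:
step_arm(moves=[0, 0, 0, 0.1, 0, 0, 0, 0, 0.3, 0, 0, 0, 0, 0.5, 0, 0, -0.05, -0.2, 0.5, 0, 0, -0.12, -0.4, 0.5, 0, 0, -0.2, -0.6, 0.5, 0, 0, -0.3, -0.8, 0.5, 0, 0, -0.3, -0.8, 0.5, 0])

```text
t: 24.28
tcp_pos: [0.5479, -0.1511, 0.1787]
tool_rot: [0.781, 0.625, -0.0, 0.0]
force: [-0.4, 0.8, -0.2]
finger_gap: 0.578
gripper_force: 42.6
```

Emit:
step_arm(moves=[0, -0.1, -0.25, 0, 0, 0, -0.2, -0.5, 0, 0, 0, -0.3, -0.75, 0, 0, 0, -0.33, -0.875, 0, 0, 0, -0.33, -0.875, 0, 0, 0, -0.33, -0.875, -0.15, 0, 0, -0.33, -0.875, -0.27, 0, 0, -0.33, -0.875, -0.36, 0, 0, -0.33, -0.875, -0.42, 0, 0, -0.33, -0.875, -0.445, 0, 0, -0.33, -0.875, -0.455, 0, 0, -0.33, -0.875, -0.457, 0])

```text
t: 25.78
tcp_pos: [0.4832, -0.3238, 0.087]
tool_rot: [0.78, 0.626, 0.0, 0.0]
force: [-0.6, -1.2, -0.1]
finger_gap: 0.573
gripper_force: 42.6
```

Emit:
step_arm(moves=[0, 0, 0, 0, 0, 0.8, 0, 0, 0, 0, 0.9, 0, 0, 0, 0, 0.9, 0, 0, 0, 0, 0.9, 0, 0, 0, 0, 1, 0, 0, 0.15, 0, 1, 0, 0, 0.4, 0, 1, 0, 0, 0.6, 0, 1, 0, 0.2, 0.6, 0, 1, 0, 0.5, 0.6, 0, 1, 0, 0.8, 0.6, 0, 1, 0, 0.8, 0.6, 0])

```text
t: 27.28
tcp_pos: [0.4814, -0.159, 0.2064]
tool_rot: [0.778, 0.628, -0.001, -0.002]
force: [0.3, -0.7, -0.6]
finger_gap: 0.999
gripper_force: 0.0
```

```bash
python3 - <<'E' 2>/dev/null
from fit import *
d=snap('top');W=world(d);X=W[...,2];hsv=cv2.cvtColor(d['color'],cv2.COLOR_BGR2HSV)
cv2.imwrite('pics/top4.png',d['color'])
rep('case',W,near(W,(X>.028)&(X<.042),.482,-.326))
m=near(W,(X<.02)&(X>-.01)&(d['color'].min(-1)>150),.482,-.326,.06);rep('pad',W,m)
P=W[m][:,:2]*1000
from scipy.optimize import least_squares
h=cv2.convexHull(P.astype(np.float32))[:,0]
print(least_squares(lambda p:np.hypot(*(h-p[:2]).T)-p[2],[482,-326,50],loss='soft_l1').x.round(1), cv2.contourArea(h))
E
```

```text
case 0 circ 0.0 0.0 0.0 zmed nan rect [0. 0.] [0. 0.] 0.0
pad 0 circ 0.0 0.0 0.0 zmed nan rect [0. 0.] [0. 0.] 0.0
```

View pics/top4.png

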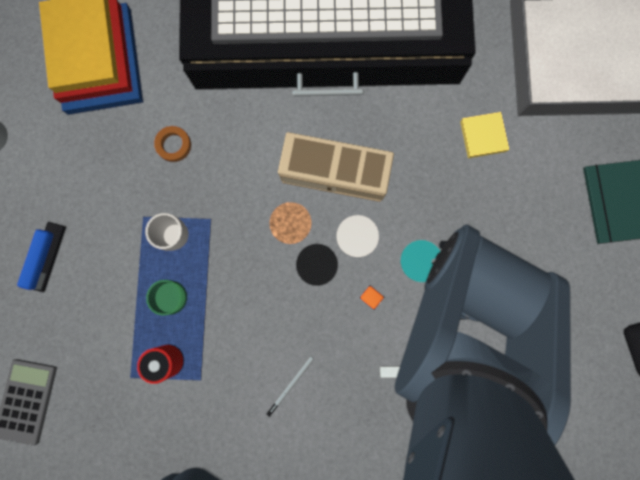

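The arm hides the pad in this view, so I move towards the dish and look again. All three coasters are free and visible: cork (290,223), white (357,236), black (317,264).

Emit:
step_arm(moves=[1, 0, 0.3, 0, 0, 1, 0, 0.6, 0, 0, 1, 0, 0.9, 0, 0, 1, 0, 1, 0, 0, 1, 0, 1, 0, 0])

```text
t: 27.95
tcp_pos: [0.4838, 0.0367, 0.2066]
tool_rot: [0.779, 0.627, 0.0, 0.001]
force: [-0.1, -0.7, -0.4]
finger_gap: 0.997
gripper_force: 0.0
```

```bash
python3 - <<'E' 2>/dev/null
from fit import *
from scipy.optimize import least_squares
d=snap('top');W=world(d);X=W[...,2];hsv=cv2.cvtColor(d['color'],cv2.COLOR_BGR2HSV);Y=np.load('top3.npz');W3=Y['W']
print(d['s']['tcp_pos'])
rep('case',W,near(W,(X>.028)&(X<.042),.482,-.326))
def circ(n,W,c,m,x,y,r):
    # median boundary via image-plane hull of largest blob
    m=near(W,m&(abs(W[...,2])<.015),x,y,r+.02)
    k=cv2.connectedComponentsWithStats(m.astype(np.uint8));l=1+k[2][1:,4].argmax()
    cs=cv2.findContours((k[1]==l).astype(np.uint8),cv2.RETR_EXTERNAL,cv2.CHAIN_APPROX_NONE)[0][0][:,0]
    h=W[cs[:,1],cs[:,0],:2]*1000;h=h[~np.isnan(h[:,0])]
    print(n,least_squares(lambda p:np.hypot(*(h-p[:2]).T)-p[2],[x*1000,y*1000,r*1000],loss='soft_l1').x.round(1))
c3=Y['c'];h3=cv2.cvtColor(c3,cv2.COLOR_BGR2HSV)
circ('pad3',W3,c3,c3.min(-1)>140,.482,-.326,.05)
circ('pad',W,d['color'],(d['color'].min(-1)>140),.482,-.326,.05)
circ('white',W3,c3,c3.min(-1)>140,.59,-.052,.04)
circ('cork',W3,c3,(h3[...,0]<20)&(h3[...,1]>80),.618,.076,.04)
b=np.load('top1.npz');circ('black',b['W'],b['c'],b['c'].max(-1)<60,.538,.027,.04)
cv2.imwrite('pics/padc.png',cv2.resize(d['color'][245:335,450:570],(800,600),interpolation=2))
E
```

```text
[0.48375058 0.0366854  0.20659685]
case 651 circ 483.7 -325.0 31.1 zmed 0.0337 rect [ 482.5 -324.3] [44.4 51. ] 77.8
pad3 [ 483.2 -325.7   35.7]
pad [ 483.3 -327.6   51.5]
white [591.9 -49.7  40.3]
cork [617.7  75.8  38.7]
black [537.5  27.2  37.1]
```

View pics/padc.png

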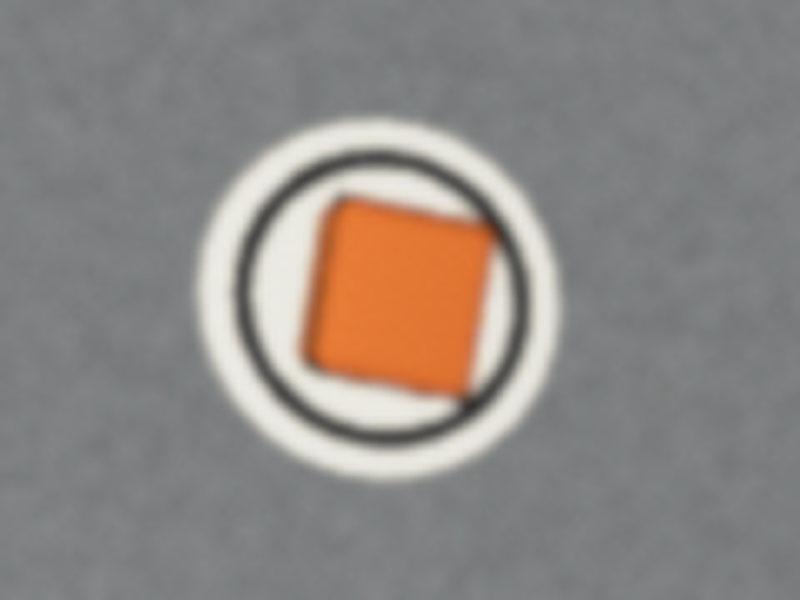

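The case lies at about (400,295) in the crop, the pad centre at (380,300), so the offset is at most 5 mm and partly parallax. That is within the 12 mm limit. Now the dish goes back.

Emit:
step_arm(moves=[1, -0.01, 0.3, 0, 0, 1, -0.01, 0.6, 0, 0, 1, -0.01, 0.8, 0, 0, 1, -0.01, 0.8, 0, 0, 1, -0.01, 0.8, 0, 0], grip_force=50)

```text
t: 28.62
tcp_pos: [0.4817, 0.1949, 0.2064]
tool_rot: [0.78, 0.626, -0.0, 0.0]
force: [-0.3, 0.6, -0.5]
finger_gap: 1.003
gripper_force: 0.0
```

Emit:
step_arm(moves=[1, 0, 0.3, 0, 0, 1, 0, 0.5, 0, 0, 1, 0, 0.5, 0, 0, 1, 0, 0.5, -0.2, 0, 1, 0, 0.5, -0.4, 0, 1, 0, 0.5, -0.52, 0, 1, 0, 0.5, -0.6, 0, 1, 0, 0.5, -0.62, 0, 1, 0, 0.5, -0.62, 0])

```text
t: 29.75
tcp_pos: [0.4815, 0.296, 0.0829]
tool_rot: [0.78, 0.626, 0.0, 0.0]
force: [0.5, -0.1, 0.7]
finger_gap: 0.999
gripper_force: 0.0
```

Emit:
step_arm(moves=[0, 0, 0, 0, 0, 0, 0, 0, 0, 0, 0, 0, 0, 0, 0, 0, 0, 0, 0, 0, 0, 0, 0, 0, 0, 0, 0, 0, 0, 0])

```text
t: 30.5
tcp_pos: [0.4815, 0.2967, 0.084]
tool_rot: [0.779, 0.627, 0.001, 0.0]
force: [-0.7, -1.8, 6.1]
finger_gap: 0.734
gripper_force: 54.5
```

Emit:
step_arm(moves=[0, 0, 0, 0.1, 0, 0, 0, 0, 0.3, 0, 0, 0, 0, 0.5, 0, 0, 0.05, -0.2, 0.55, 0, 0, 0.12, -0.45, 0.55, 0, 0, 0.2, -0.7, 0.55, 0, 0, 0.3, -0.95, 0.55, 0, 0, 0.3, -0.95, 0.55, 0])

```text
t: 31.5
tcp_pos: [0.543, 0.1032, 0.193]
tool_rot: [0.781, 0.624, 0.001, 0.001]
force: [-0.5, 0.5, -1.9]
finger_gap: 0.734
gripper_force: 55.4
```

Emit:
step_arm(moves=[0, 0.08, -0.25, 0, 0, 0, 0.16, -0.5, 0, 0, 0, 0.244, -0.75, 0, 0, 0, 0.244, -0.8, 0, 0, 0, 0.244, -0.8, 0, 0, 0, 0.244, -0.8, -0.15, 0, 0, 0.244, -0.8, -0.3, 0, 0, 0.244, -0.8, -0.44, 0, 0, 0.244, -0.8, -0.52, 0, 0, 0.244, -0.8, -0.545, 0, 0, 0.244, -0.8, -0.553, 0, 0, 0.244, -0.8, -0.555, 0])

```text
t: 33.0
tcp_pos: [0.5891, -0.0522, 0.083]
tool_rot: [0.779, 0.626, -0.0, -0.001]
force: [-2.3, 2.8, 6.8]
finger_gap: 0.739
gripper_force: 56.1
```

Emit:
step_arm(moves=[0.9, 0, 0, 0, 0, 1, 0, 0, 0, 0, 1, 0, 0, 0, 0, 1, 0, 0, 0, 0, 1, 0, 0, 0.2, 0, 1, 0, 0, 0.4, 0, 1, 0, 0.1, 0.6, 0, 1, 0, 0.35, 0.6, 0, 1, 0, 0.6, 0.6, 0, 1, 0, 0.85, 0.6, 0, 1, 0, 0.95, 0.6, 0, 1, 0, 0.95, 0.6, 0])

```text
t: 34.5
tcp_pos: [0.5896, 0.1373, 0.2014]
tool_rot: [0.779, 0.627, -0.0, 0.0]
force: [0.8, -0.3, 0.2]
finger_gap: 1.0
gripper_force: 0.0
```

Emit:
step_arm(moves=[1, 0.04, 0.25, 0, 0, 1, 0.04, 0.5, 0, 0, 1, 0.04, 0.75, 0, 0, 1, 0.04, 0.78, 0, 0, 1, 0.04, 0.78, 0, 0, 1, 0.04, 0.78, -0.2, 0, 1, 0.04, 0.78, -0.37, 0, 1, 0.04, 0.78, -0.46, 0, 1, 0.04, 0.78, -0.49, 0, 1, 0.04, 0.78, -0.49, 0])

```text
t: 35.75
tcp_pos: [0.5984, 0.2919, 0.1039]
tool_rot: [0.78, 0.626, 0.0, 0.0]
force: [0.5, -0.8, 0.7]
finger_gap: 0.998
gripper_force: 0.0
```

Emit:
step_arm(moves=[0, 0, 0, 0, 0, 0, 0, 0, 0, 0, 0, 0, 0, 0, 0, 0, 0, 0, 0, 0, 0, 0, 0, 0, 0, 0, 0, 0, 0, 0])

```text
t: 36.5
tcp_pos: [0.5987, 0.2929, 0.1052]
tool_rot: [0.779, 0.626, 0.001, 0.001]
force: [-0.2, -0.2, 6.4]
finger_gap: 0.726
gripper_force: 55.4
```

Emit:
step_arm(moves=[0, 0, 0, 0.1, 0, 0, 0, 0, 0.3, 0, 0, 0, -0.1, 0.4, 0, 0, 0.03, -0.35, 0.4, 0, 0, 0.06, -0.6, 0.4, 0, 0, 0.095, -0.8, 0.4, 0, 0, 0.095, -0.9, 0.4, 0, 0, 0.095, -0.9, 0.4, 0])

```text
t: 37.5
tcp_pos: [0.6164, 0.1109, 0.1835]
tool_rot: [0.78, 0.625, -0.0, -0.0]
force: [0.2, 0.7, -1.4]
finger_gap: 0.721
gripper_force: 55.0
```

Emit:
step_arm(moves=[0, 0, -0.185, 0, 0, 0, 0, -0.185, 0, 0, 0, 0, -0.185, -0.15, 0, 0, 0, -0.185, -0.27, 0, 0, 0, -0.185, -0.35, 0, 0, 0, -0.185, -0.385, 0, 0, 0, -0.185, -0.4, 0, 0, 0, -0.185, -0.405, 0, 0, 0, -0.185, -0.405, 0])

```text
t: 38.62
tcp_pos: [0.6165, 0.0762, 0.1042]
tool_rot: [0.78, 0.626, 0.0, -0.0]
force: [-3.3, 1.7, 6.0]
finger_gap: 0.723
gripper_force: 55.5
```

Emit:
step_arm(moves=[0.9, 0, 0, 0, 0, 1, 0, 0, 0, 0, 1, 0, 0, 0, 0, 1, 0, 0, 0, 0, 1, 0, 0, 0.2, 0, 1, 0, 0, 0.4, 0, 1, 0, 0, 0.6, 0, 1, -0.2, 0.2, 0.6, 0, 1, -0.4, 0.4, 0.6, 0, 1, -0.6, 0.6, 0.6, 0, 1, -0.7, 0.7, 0.6, 0, 1, -0.7, 0.7, 0.6, 0])

```text
t: 40.12
tcp_pos: [0.4749, 0.2167, 0.2225]
tool_rot: [0.779, 0.628, -0.001, -0.0]
force: [-0.3, -0.4, -0.8]
finger_gap: 0.997
gripper_force: 0.0
```

Emit:
step_arm(moves=[1, -0.2, 0.15, 0, 0.06, 1, -0.4, 0.3, 0, 0.12, 1, -0.54, 0.428, 0, 0.17, 1, -0.54, 0.428, 0, 0.23, 1, -0.54, 0.428, 0, 0.28, 1, -0.54, 0.428, 0, 0.34, 1, -0.54, 0.428, 0, 0.39, 1, -0.54, 0.428, 0, 0.45, 1, -0.54, 0.428, 0, 0.5, 1, -0.54, 0.428, 0, 0.5, 1, -0.54, 0.428, 0, 0.5])

```text
t: 41.5
tcp_pos: [0.3696, 0.3008, 0.2225]
tool_rot: [0.11, 0.994, 0.0, 0.0]
force: [0.2, -0.3, 0.2]
finger_gap: 0.999
gripper_force: 0.0
```

```bash
python3 - <<'E' 2>/dev/null
from fit import *
d=snap('top');W=world(d);X=W[...,2]
print(d['s']['tcp_pos'],d['s']['q'].round(2))
rep('cup',W,near(W,(X>.062)&(X<.085),.618,.076,.042));rep('dish',W,near(W,(X>.037)&(X<.06),.59,-.051,.045))
E
```

```text
[0.36960472 0.30084395 0.22251135] [ 0.45  0.46  1.88 -0.    0.8  -0.9 ]
cup 290 circ 616.4 76.5 32.0 zmed 0.0709 rect [616.7  77. ] [62.1 63. ] 87.7
dish 260 circ 589.6 -49.7 32.1 zmed 0.0451 rect [589.7 -49.9] [61.8 62.7] 88.4
```

Emit:
step_arm(moves=[1, -0.01, 0.005, -0.2, 0, 1, -0.01, 0.005, -0.4, 0, 1, -0.01, 0.005, -0.52, 0, 1, -0.01, 0.005, -0.6, 0, 1, -0.01, 0.005, -0.63, 0, 1, -0.01, 0.005, -0.63, 0, 0, -0.01, 0.005, -0.63, 0, 0, -0.01, 0.005, -0.63, 0, 0, -0.01, 0.005, -0.63, 0, 0, -0.01, 0.005, -0.63, 0, 0, -0.01, 0.005, -0.63, 0, 0, -0.01, 0.005, -0.63, 0])

```text
t: 43.05
tcp_pos: [0.3672, 0.3024, 0.0975]
tool_rot: [0.108, 0.994, 0.001, 0.001]
force: [0.1, 0.9, 6.4]
finger_gap: 0.69
gripper_force: 53.4
```

Emit:
step_arm(moves=[0, 0, 0, 0.1, 0, 0, 0, 0, 0.3, 0, 0, 0, 0, 0.5, 0, 0, 0.12, -0.2, 0.5, 0, 0, 0.25, -0.4, 0.5, 0, 0, 0.37, -0.58, 0.5, 0, 0, 0.45, -0.7, 0.5, 0, 0, 0.45, -0.7, 0.5, 0])

```text
t: 44.05
tcp_pos: [0.4581, 0.1605, 0.1966]
tool_rot: [0.11, 0.994, 0.0, 0.001]
force: [0.1, 0.4, -2.0]
finger_gap: 0.69
gripper_force: 54.5
```

Emit:
step_arm(moves=[0, 0.15, -0.25, 0, 0, 0, 0.3, -0.5, 0, 0, 0, 0.403, -0.676, 0, 0, 0, 0.403, -0.676, 0, 0, 0, 0.403, -0.676, 0, 0, 0, 0.403, -0.676, -0.15, 0, 0, 0.403, -0.676, -0.3, 0, 0, 0.403, -0.676, -0.41, 0, 0, 0.403, -0.676, -0.47, 0, 0, 0.403, -0.676, -0.495, 0, 0, 0.403, -0.676, -0.503, 0, 0, 0.403, -0.676, -0.505, 0])

```text
t: 45.55
tcp_pos: [0.537, 0.0276, 0.0966]
tool_rot: [0.108, 0.994, 0.0, -0.0]
force: [-3.2, 4.1, 6.5]
finger_gap: 0.694
gripper_force: 55.0
```

Emit:
step_arm(moves=[0.9, 0, 0, 0, 0, 1, 0, 0, 0, 0, 1, 0, 0, 0, 0, 1, 0, 0, 0, 0, 1, 0, 0, 0.2, 0, 1, 0, 0, 0.4, 0, 1, 0, 0, 0.6, 0, 1, -0.2, 0.2, 0.6, 0, 1, -0.4, 0.4, 0.6, 0, 1, -0.5, 0.6, 0.6, 0, 1, -0.5, 0.9, 0.6, 0, 1, -0.5, 0.9, 0.6, 0])

```text
t: 47.05
tcp_pos: [0.4369, 0.2102, 0.2158]
tool_rot: [0.105, 0.994, 0.001, 0.001]
force: [0.5, -0.1, -0.4]
finger_gap: 1.002
gripper_force: 0.0
```

Emit:
step_arm(moves=[1, 0, 0.3, 0, 0, 1, 0, 0.6, 0, 0, 1, 0, 0.6, 0, 0, 1, 0, 0.6, 0, 0])

```text
t: 47.55
tcp_pos: [0.4371, 0.3258, 0.2151]
tool_rot: [0.108, 0.994, -0.001, -0.001]
force: [0.4, -0.8, 0.5]
finger_gap: 1.003
gripper_force: 0.0
```

```bash
python3 - <<'E' 2>/dev/null
from fit import *
d=snap('top');W=world(d);X=W[...,2]
cv2.imwrite('pics/top9.png',d['color'])
rep('spk',W,near(W,(X>.065)&(X<.09),.538,.027,.05));rep('cup',W,near(W,(X>.062)&(X<.085),.618,.076,.042));rep('dish',W,near(W,(X>.037)&(X<.06),.59,-.051,.045));rep('case',W,near(W,(X>.028)&(X<.042),.482,-.326))
E
```

```text
spk 919 circ 535.9 27.3 29.9 zmed 0.0775 rect [535.7  27.3] [57.3 57.5] 88.8
cup 287 circ 616.6 76.6 32.0 zmed 0.0708 rect [616.2  76.4] [62.8 62.8] 30.6
dish 257 circ 589.9 -49.6 32.0 zmed 0.0448 rect [589.8 -49.8] [61.7 62.6] 87.9
case 651 circ 482.3 -325.1 30.8 zmed 0.0335 rect [ 482.4 -324.1] [44.4 50.4] 78.6
```

View pics/top9.png

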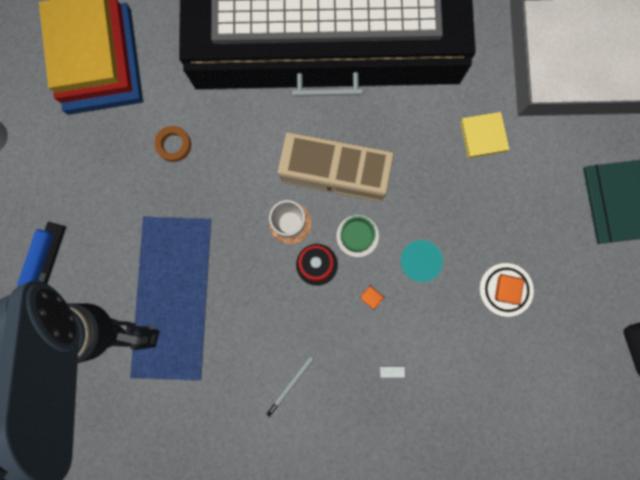

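The top view shows the cup (289,218), dish (358,234) and speaker (317,262) on their coasters and the case (510,290) on the pad, all within a few mm of centre. The arm is clear, so I hand in.

```bash
python3 -c "
from station import manip
print(manip.sign_off())"
```

```text
the job is handed in; nothing more can be done
None
```

The case is on the charging pad, and the cup, dish and speaker are back on their own coasters, each within a few mm of centre by the last camera measurements. Everything is released, and the job was handed in at about 48 s with no verdict returned.

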